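Wedge the bottle-opener head back into its handle and put it away

TASK

The bottle opener has come apart: its steel head is parked in the wooden rack and its handle stands in the small holder block. Put the head's tapered shank into the handle's socket and press or tap it in firmly, with about 15 N and never more than 25 N, so that friction alone holds it; then lift the whole opener by its steel head only, lower it handle-first into the big empty hole of the rack and let go, leaving it upright and still together. Leave the pawns, bowl and chessboard as they are.

Things in the scene. Friction and masses are not known exactly. Their poses are not given: they have to be found in the camera images.
- head_grip (a point): Centre of the gripping plate of the loose steel opener head (110 g, upright, z up). The plate is 10 mm thick along its x, 34 mm wide along its y, from 26 mm below to 20 mm above this point; a bottle-cap loop in its plane goes on to 44 mm above. Grasp across the 10 mm. A collar, 26 mm in diameter, lies 26 to 34 mm below this point, the shank below that.
- head_tip (a point): Lower end of the head's round tapered shank, on its axis, 70 mm below head_grip. The shank is 36 mm long, 17 mm in diameter under the collar and 8 mm near this tip. At the start it hangs loosely in the rack's small hole, the collar resting on the rack.
- handle_mid (a point): Point on the axis of the loose upright handle, half-way up. Red-brown wood with a brass ferrule on top, 40 mm in diameter, 100 mm tall, 320 g in all. It stands in the holder block with about 2.5 mm of play to each side. A push over 25 N would split it. At the end it has to stand in the rack's big hole.
- socket (a point): Centre of the socket mouth in the handle's top face, 50 mm above handle_mid. Mouth 28 mm wide; inside is a brass sleeve tapered like the shank. Its level is hidden and varies: the shank binds when its tip is somewhere 19 to 33 mm below the mouth, then the push climbs about 25 N per mm (stiff). After a 15 N push it carries the handle; pushed lightly, the handle drops. Collar and ferrule never meet.
- holder_top (a point): Centre of the mouth of the hole in the fixed dark wooden holder block, level with its top face. The block is 80 x 80 x 30 mm; its hole is 45 mm wide and 24 mm deep, so its floor is 6 mm above the shelf.
- home (a point): Centre of the mouth of the big empty hole of the fixed wooden rack, level with the rack's top, 46 mm above the shelf. Hole 50 mm wide, 40 mm deep, floor 6 mm above the shelf. The rack is 70 mm (its x) by 270 mm (its y); from this point along its y: the head's parking hole at -75 mm, pawn wells at +70 and -140 mm.
- pawn0: Dark wooden chess pawn, 60 mm tall, 29 mm base, loose in a shallow well at the -y end of the rack. Origin under its base. Leave it standing.
- pawn1: Light wooden chess pawn, same size, in the well at the +y end of the rack. Leave it standing.
- bowl: Dark green ceramic bowl, 120 mm across, 55 mm tall, on the shelf. Origin under its centre. Leave it alone.
- board: Folded wooden chessboard with a brass clasp, 150 mm (x) by 300 mm (y), 41 mm tall, lying on the shelf. Origin under its centre. Leave it alone.
Things that resemble listed ones, but are neither listed nor needed, are in the scene too. Of the things that look like the part that bears holder_top, take the one that is farthest to the robot's left at the start. Leave any pink look-alike of the part that bears head_grip alone.

How it is judged:
By the outcome, as a careful person would: the job done as asked, in the order asked, and still so for the second after the job is handed in, with the robot touching nothing.
It also fails if it takes over 58 s, if anything falls off the work surface, if the arm or the gripper's body presses on something with over 40 N, if the wrist force passes 120 N, or if a joint passes its speed limit or range.

ROBOT

A 7-joint arm with a two-finger parallel gripper is mounted at the origin on the work surface. World frame = base frame: x ahead of the robot, y to its left, z up, the work surface at z = 0. Lengths are in mm, angles in rad, forces in N, time in s.
With the tool pointing down it reaches from about 425 to 875 mm from the base axis. Payload 9.9 kg.
Tool frame: the origin (TCP) lies at the very end of the fingers, on their centre line; the grasp point (between the pads) lies 19 mm behind it; x points along the fingers, z is the direction in which the jaws open and shut, and the axes are right-handed (so a half turn about x gives the same grasp; the last joint's range is limited). The gripper opens to 85 mm and grips with 20 to 120 N. Pads are 22 mm wide; open, the fingers measure 114 mm over their backs; the gripper's body (76 mm by 85 mm) begins 54 mm behind the grasp point. The pads swing forward as they close: fully open they stand 13 mm farther back than shut.
Start: joints at [-1.32, 0.576, 0.025, 1.437, -0.015, 1.129, -0.057], TCP at [221.784, 637.527, 231.289] pointing down, gripper open.
Joint ranges: [-2.76, 2.76], [-0.34, 2.15], [-1.52, 1.57], [0.19, 2.46], [-1.09, 4.23], [0.17, 1.99], [-2.82, 2.82]. Speed limits (rad/s): [2.22, 2.22, 3.01, 3.01, 3.14, 3.14, 3.14].

INTERFACE

Orientations are given as a rotation vector (axis times angle).
In Python, from cell import * gives the robot as it stands. Calls block until the motion is done:
- movep(position, orientation): joint-space move of the TCP to a pose.
- movel(position, rotation=None, rate=150): straight line of the TCP; rotation=None keeps the orientation; rate is the mean speed in mm/s.
- goto_joints(angles): joint-space move.
- let_go() and grasp(f_grip=None): open the fingers fully, or close them until they stop; f_grip is the grip in N (None keeps the last).
- hold(seconds).
- ik(position, orientation): joint angles nearest the present ones, or None.
- observe(): the state.
- grab_frame(name): name is "side" or "top"; returns a dict with "image" (400x640x3 uint8, blue, green, red), "depth" (400x640 float32, mm along the optical axis (not along the pixel's ray), 0 where there is no reading), "vertical_fov" (degrees; the focal length in pixels is half the picture's height over the tangent of half this angle, whatever the lens; pixels are square), "cx", "cy" (the principal point, pixels), "k1" (the pictures are not rectified: a ray, as slopes to the right and down, at radius r is drawn at 1 + k1 r^2 times it, then the intrinsics apply), "xyz" and "rotation" of the camera in the world. Camera axes: x right, y down, z forward; pixel columns grow to the right and rows downward; lengths in mm; the calibration is good to about 2 mm. A picture is of the moment at which its call begins.
A pose or a line that the arm cannot do raises PlanningError and nothing moves.
- hand_in(): hands the job in, once; it reports no verdict.
Trained networks look in a picture, given as the dict that the camera call returned (one of the last four; its "shot" number tells which), for a name from the list of things; names that differ only in an ending like _2 or _b are one class to them, and where a whole thing is asked for, a point or a joint stands for the part that bears it (a point fixed in the world has none). Each returns a list of dicts, best first, with "p" (0 to 1); they miss things now and then, are a little off and sometimes report something else, mostly with a low value. They report only what shows in the picture. A call takes as long as a camera call. They do not tell look-alikes from the thing itself.
- recognise(target, picture): "uv" ([column, row] in pixels, amid what is visible of it).
- silhouettes(target, picture): "region" (400x640 bool, what is visible of it) and "uv" ([column, row] in pixels, amid what is visible of it).
- mark_of(target, picture): "uv" ([column, row] in pixels: a listed point, or the origin of a listed thing).
The state is a dict: "clock": time; "joint_positions": joint angles; "qvel": joint speeds; "joint_torque": joint torques, N m; "tcp_pos": TCP position; "ee_rot": TCP orientation; "force": force on the tool from outside, world axes, zero at the start; "ft_torque": the same for the moment, N m; "gripper_width": finger opening in mm.
Only numpy, scipy, OpenCV 4.12 (cv2) and the standard library are available. Lean on these libraries where they do the work, as an engineer would, in place of code of your own. Each camera call takes 0.05 s, during which the arm holds its last target. There are 200 camera calls.

## Working session

There is one attempt and no reset: what is moved stays moved. The work goes in short steps, each a Python script; the robot and the scene stay as the last script left them, time stands still between calls to the robot, and variables do not carry over. Pictures are saved under pics/ and viewed, about 8 in all and at most 12, crops included, and the job is handed in when it is done.

```bash
mkdir -p pics; ls
cat > h.py <<'E'
from cell import *
import numpy as np, cv2
def K(p):
    f=200/np.tan(np.radians(p["vertical_fov"])/2); return f
def Rm(p):
    R=np.array(p["rotation"],float)
    return R if R.shape==(3,3) else cv2.Rodrigues(R)[0]
def ray(p,uv):
    f=K(p); d=np.array([(uv[0]-p["cx"])/f,(uv[1]-p["cy"])/f]); s=d.copy()
    for _ in range(30): s=d/(1+p["k1"]*(s@s))
    return np.array([s[0],s[1],1.])
def atz(p,uv,z):
    o=np.array(p["xyz"]); d=Rm(p)@ray(p,uv); return o+d*(z-o[2])/d[2]
def dep(p,uv):
    u,v=int(round(uv[0])),int(round(uv[1])); w=p["depth"][max(0,v-1):v+2,max(0,u-1):u+2]; w=w[w>0]
    return np.array(p["xyz"])+Rm(p)@ray(p,uv)*np.median(w) if len(w) else None
def cloud(p,mask=None):
    vv,uu=np.nonzero((p["depth"]>0)&(mask if mask is not None else True)); f=K(p)
    d=np.stack([(uu-p["cx"])/f,(vv-p["cy"])/f],1); s=d.copy()
    for _ in range(15): s=d/(1+p["k1"]*(s**2).sum(1,keepdims=True))
    z=p["depth"][vv,uu][:,None]
    return np.array(p["xyz"])+(np.hstack([s,np.ones_like(z)])*z)@Rm(p).T, uu,vv
E
cat > a.py <<'E'
from h import *
np.set_printoptions(precision=1,suppress=True)
import pickle
P={}
for n in("top","side"):
    p=grab_frame(n); P[n]=p; cv2.imwrite(f"pics/{n}0.png",p["image"])
    print(n,p["xyz"],p["vertical_fov"],p["cx"],p["cy"],p["k1"])
    zs=dict(head_grip=92+0,head_tip=10,handle_mid=56,socket=106,holder_top=30,home=46,pawn0=40,pawn1=40,bowl=0,board=0)
    for t in zs:
        for r in mark_of(t,p)[:4]: print(t,round(r["p"],2),np.array(r["uv"]),"atz",atz(p,r["uv"],zs[t]),"dep",dep(p,r["uv"]))
pickle.dump(P,open("P.pkl","wb"))
s=observe(); print(s["clock"],s["ee_rot"],s["gripper_width"],s["force"])
E
python3 a.py
```

```text
pics
top [ 456.8  -12.2 1072.8] 44.78963543460101 316.9183539540867 195.54714382287216 0.038802439201991105
head_grip 0.71 [220.  253.8] atz [525.3 155.3  92. ] dep [523.4 150.6 119.6]
head_grip 0.54 [205.4 196. ] atz [642.6 189.3  92. ] dep [643.2 190.   88.8]
handle_mid 0.7 [404.4 204.6] atz [ 632.9 -226.    56. ] dep [ 624.6 -215.9  103.9]
handle_mid 0.5 [269.8 136.1] atz [782.9  63.3  56. ] dep [788.2  64.5  39.5]
socket 0.8 [409.6 195.3] atz [ 643.5 -226.8  106. ] dep [ 645.  -228.5   98.3]
holder_top 0.77 [443.5 265.7] atz [ 505.3 -310.6   30. ] dep [ 506.4 -317.3    6.4]
holder_top 0.73 [399.6 206.1] atz [ 634.  -220.8   30. ] dep [ 623.5 -208.5   91.9]
holder_top 0.66 [466.7 203.7] atz [ 640.1 -368.3   30. ] dep [ 644.5 -376.9    4.8]
home 0.76 [189.1 263.2] atz [509.1 226.1  46. ] dep [511.2 235.5   5.4]
pawn0 0.68 [252.5 250. ] atz [536.9  96.4  40. ] dep [532.9  91.   91.2]
pawn0 0.46 [156.1 263.5] atz [508.9 295.3  40. ] dep [508.6 293.2  47. ]
pawn1 0.68 [252.5 250. ] atz [536.9  96.4  40. ] dep [532.9  91.   91.2]
pawn1 0.46 [156.1 263.5] atz [508.9 295.3  40. ] dep [50
[... 1084 characters left out ...]
[ 640.3 -358.7   30. ] dep [ 629.7 -206.4  102. ]
holder_top 0.3 [316.9 136.4] atz [ 643.4 -390.2   30. ] dep [ 632.8 -240.5   98.9]
home 0.58 [369.9 289.4] atz [510.  243.3  46. ] dep [507.4 210.1  15.5]
pawn0 0.82 [375.4 323.3] atz [502.7 312.5  40. ] dep [503.  315.5  43.2]
pawn0 0.79 [355.7 238.9] atz [533.6  96.9  40. ] dep [533.9 105.7  46.5]
pawn1 0.82 [375.4 323.3] atz [502.7 312.5  40. ] dep [503.  315.5  43.2]
pawn1 0.79 [355.7 238.9] atz [533.6  96.9  40. ] dep [533.9 105.7  46.5]
bowl 0.86 [382.5 194.6] atz [ 468.5 -136.9    0. ] dep [473.9 -77.3  36.3]
board 0.92 [232.6 241. ] atz [785.2  69.1   0. ] dep [770.2 120.   39.2]
1.1 [-1.   1.3  1. ] 85.57039513379445 [ 0.  -0.3 -0.2]
```

View images.

View pics/top0.png

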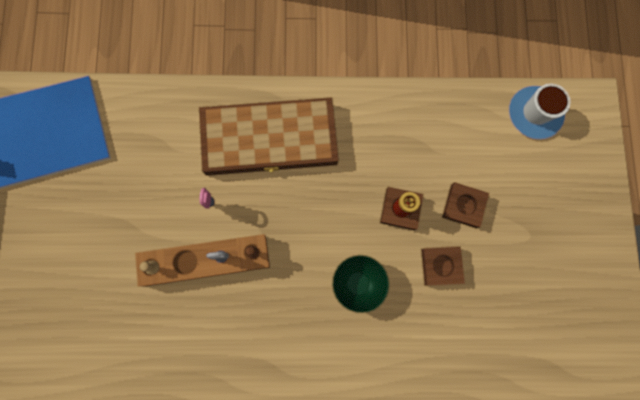

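View pics/side0.png

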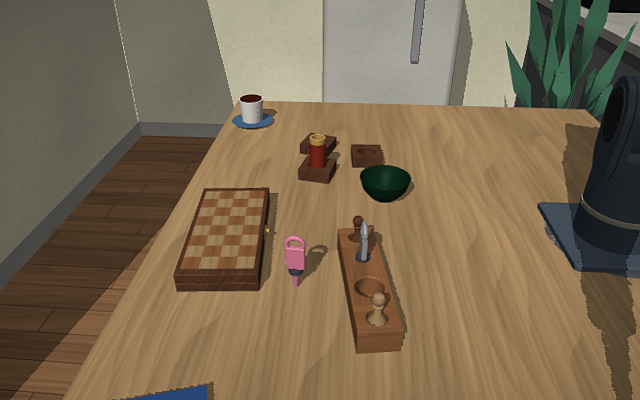

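```bash
cat > b.py <<'E'
from h import *
np.set_printoptions(precision=1,suppress=True)
import pickle
P=pickle.load(open("P.pkl","rb"))
def box(a,x,y,z): return a[(a[:,0]>x[0])&(a[:,0]<x[1])&(a[:,1]>y[0])&(a[:,1]<y[1])&(a[:,2]>z[0])&(a[:,2]<z[1])]
for n in("top","side"):
    p=P[n]; c,_,_=cloud(p)
    print(n,"table z",np.median(box(c,(350,450),(0,200),(-20,20))[:,2]))
    r=box(c,(450,590),(50,370),(40,51)); print("rack",len(r),np.median(r[:,2]),cv2.minAreaRect(r[:,:2].astype(np.float32)))
    r=box(c,(570,700),(-290,-150),(25,36)); print("holder",len(r),np.median(r[:,2]),cv2.minAreaRect(r[:,:2].astype(np.float32)))
    r=box(c,(590,690),(-270,-170),(92,125)); print("ferrule",len(r),np.median(r[:,2]),cv2.minEnclosingCircle(r[:,:2].astype(np.float32)), r.mean(0))
    r=box(c,(590,690),(-270,-170),(50,90)); print("handle",len(r),cv2.minEnclosingCircle(r[:,:2].astype(np.float32)))
    r=box(c,(490,560),(120,200),(62,150)); print("head",len(r),r.min(0),r.max(0),cv2.minAreaRect(r[:,:2].astype(np.float32)))
    rr=r[:,:2]-r[:,:2].mean(0); print("mean",r.mean(0),"svd",np.linalg.svd(rr,full_matrices=False)[1:])
a=P["top"]["image"][220:300,120:290]; b=P["side"]["image"][200:360,300:430]; c=P["top"]["image"][170:240,360:500]
rs=lambda i,w,h:cv2.resize(i,(w,h),interpolation=cv2.INTER_CUBIC)
cv2.imwrite("pics/c1.png",np.hstack([np.vstack([rs(a,425,200),rs(c,425,212)]),rs(b,334,412)]))
E
python3 b.py
```

```text
top table z -0.6000181693602826
rack 3495 45.46572465396207 ((516.867431640625, 201.39212036132812), (71.81819915771484, 270.6621398925781), 8.440666198730469)
holder 869 29.33537405652055 ((632.0271606445312, -226.69967651367188), (82.38565826416016, 81.34346771240234), 78.0567855834961)
ferrule 225 103.9053524529088 ((631.4899291992188, -227.01742553710938), 19.7283992767334) [ 631.1 -226.7  102. ]
handle 149 ((629.3291625976562, -223.99899291992188), 19.538814544677734)
head 132 [516.8 142.7  62.1] [528.7 179.3 124.8] ((522.7186889648438, 161.0338592529297), (9.07162857055664, 36.60094451904297), 6.975297451019287)
mean [521.8 158.7 106. ] svd (array([119.1,  30.4]), array([[ 0.1, -1. ],
       [ 1. ,  0.1]]))
side table z -1.4554142078191035
rack 3271 44.484366038720395 ((515.8345336914062, 199.75050354003906), (71.19842529296875, 273.42034912109375), 8.167699813842773)
holder 382 28.31487457995013 ((630.3295288085938, -226.53187561035156), (85.2620849609375, 81.99848937988281), 77.02497100830078)
ferrule 152 100.8380460040209 ((629.0505981445312, -222.7731170654297), 21.909151077270508) [ 630.  -223.1   99.9]
handle 234 ((629.7869873046875, -219.53167724609375), 19.36632537841797)
head 251 [514.6 144.1  63.4] [528.1 180.  123.5] ((522.0584716796875, 161.89041137695312), (10.260120391845703, 37.28824234008789), 10.65505599975586)
mean [521.9 169.2  94.2] svd (array([164.1,  40.2]), array([[-0.2,  1. ],
       [ 1. ,  0.2]]))
```

View pics/c1.png

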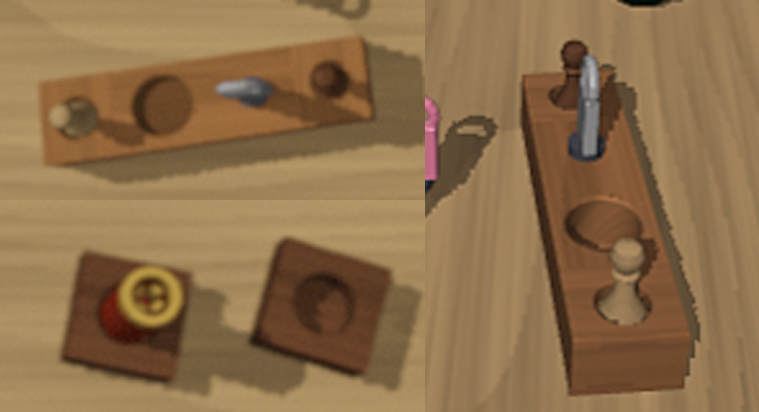

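Head: steel one in the rack, top (218,256), side (363,242). The pink one at top (205,196) is rejected. Holders: top (400,207) with the handle, (467,204) and (443,266). I choose (400,207), the farthest left, and the crop confirms the handle stands in it. Home is the big hole at top (185,262), about (511,235). The grip plate's normal lies along the rack's x (yaw 8.3°).

```bash
cat >> h.py <<'E'
np.set_printoptions(precision=2,suppress=True)
def ori(yaw):
    x=np.array([0,0,-1.]); z=np.array([np.cos(yaw),np.sin(yaw),0]); return cv2.Rodrigues(np.stack([x,np.cross(z,x),z],1))[0].ravel()
YAW=np.radians(8.3)
HEAD=np.array([522.3,161.3]); HOME=np.array([511.4,235.5]); SOCK=np.array([631.3,-226.6])
def st(m=""):
    s=observe(); print(m,"t",round(s["clock"],2),"tcp",np.array(s["tcp_pos"]),"F",np.array(s["force"]),"w",round(s["gripper_width"],2)); return s
E
cat > c.py <<'E'
from h import *
best=None
for y in(YAW,YAW+np.pi):
    q=[ik([*xy,z],ori(y)) for xy,z in((HEAD,61),(HEAD,210),(SOCK,210),(HOME,130))]
    print(np.degrees(y),[None if a is None else np.array(a) for a in q])
    if all(a is not None for a in q):
        m=max(abs(a[6]) for a in q)
        if best is None or m<best[0]: best=(m,y)
y=best[1]; open("yaw","w").write(str(y)); o=ori(y); print("use",y)
movep([*HEAD,200],o); movel([*HEAD,61],rate=120); st("down")
p=grab_frame("side"); cv2.imwrite("pics/s1.png",cv2.resize(p["image"][150:350,250:470],(660,600)))
E
python3 c.py
```

```text
8.3 [array([-0.57,  0.62,  0.28,  1.97, -0.3 ,  0.58,  0.06]), array([-0.67,  0.43,  0.41,  1.82, -0.21,  0.93, -0.02]), array([-0.13,  0.7 ,  0.77,  1.5 , -0.51,  1.15,  0.87]), array([-0.72,  0.54,  0.32,  1.87, -0.24,  0.76, -0.13])]
188.29999999999998 [array([-0.1 ,  0.63, -0.43,  1.96,  0.42,  0.65,  2.48]), array([-0.12,  0.42, -0.38,  1.8 ,  0.19,  0.95,  2.71]), array([-0.3 ,  0.97,  1.36,  1.5 , -0.95,  1.43, -1.91]), array([-0.21,  0.55, -0.45,  1.85,  0.32,  0.81,  2.45])]
use 0.14486232791552936
down t 4.44 tcp [522.73 161.41  61.59] F [-0.47  0.12  0.82] w 85.4
```

View pics/s1.png

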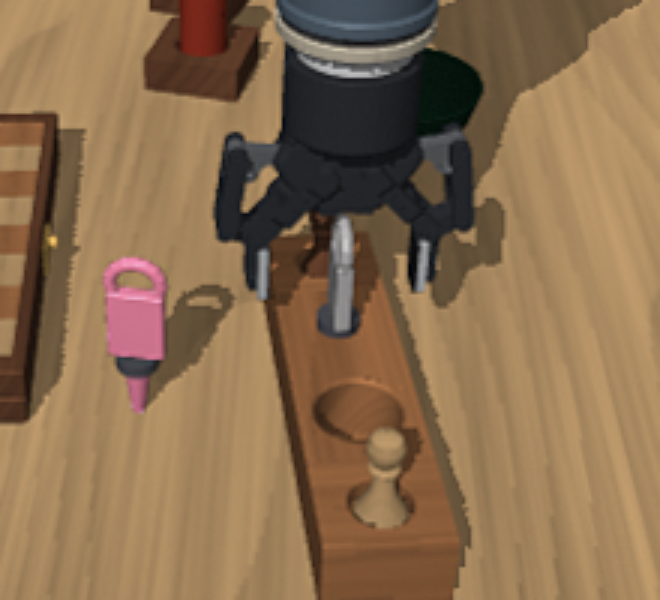

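The fingers straddle the steel head, which is centred between the pads at about (342,270) in the crop; the pink one is off to the left. Grasping now.

```bash
cat > d.py <<'E'
from h import *
o=ori(YAW)
st("pre"); grasp(100); st("grasped")
movel([*HEAD,205],rate=150); st("lifted")
movep([*SOCK,205],o); movel([*SOCK,175],rate=80); hold(.3); st("over socket")  # tip at ~124
p=grab_frame("side"); q=grab_frame("top")
import pickle; pickle.dump((p,q),open("P2.pkl","wb"))
for n,f in(("side",p),("top",q)):
    for t in("head_grip","head_tip","socket","handle_mid"):
        for r in mark_of(t,f)[:3]: print(n,t,round(r["p"],2),np.array(r["uv"]),dep(f,r["uv"]), atz(f,r["uv"],{"head_grip":194,"head_tip":124,"socket":106,"handle_mid":56}[t]))
cv2.imwrite("pics/s2.png",np.hstack([cv2.resize(p["image"][70:210,260:380],(400,467)),cv2.resize(q["image"][140:257,350:450],(400,467))]))
E
python3 d.py
```

```text
pre t 4.49 tcp [522.72 161.45  61.66] F [0.34 0.24 0.5 ] w 85.32
grasped t 5.17 tcp [522.36 161.31  61.15] F [-0.56 -0.22  3.01] w 8.73
lifted t 6.28 tcp [521.74 161.22 204.15] F [-0.05 -0.46 -1.44] w 8.69
over socket t 8.6 tcp [ 631.46 -226.72  175.44] F [ 0.11  0.92 -1.07] w 8.74
side head_grip 0.74 [299.2 254.4] [632.22 199.73  78.3 ] [615.36 343.28 194.  ]
side head_grip 0.73 [317.4 101.5] [ 629.79 -213.06  200.57] [ 631.  -230.5  194. ]
side head_grip 0.48 [315.  131.2] [ 656.62 -495.83   -1.48] [623.99 -59.3  194.  ]
side head_tip 0.88 [297.6 284.8] [637.01 194.87   3.99] [620.74 326.17 124.  ]
side head_tip 0.55 [316.1 132.5] [ 652.91 -490.95   -3.49] [ 632.48 -208.23  124.  ]
side socket 0.93 [317.7 131.2] [ 648.2  -493.36   -0.11] [ 631.93 -256.3   106.  ]
side socket 0.42 [229.  241.1] [777.23 120.21  38.76] [750.74 207.29 106.  ]
side handle_mid 0.67 [315.7 155.7] [ 633.58 -209.69   60.86] [ 634.28 -219.22   56.  ]
top head_grip 0.47 [203.3 194.7] [641.95 190.03 109.49] [625.71 172.29 194.  ]
top head_grip 0.4 [419.7 190.3] [ 551.37 -125.2   609.16] [ 636.05 -226.38  194.  ]
top head_tip 0.58 [412.5 199.7] [ 624.17 -219.66  161.8 ] [ 631.11 -228.27  124.  ]
top socket 0.71 [410.3 201.7] [ 634.12 -232.52   84.52] [ 630.27 -227.73  106.  ]
top handle_mid 0.55 [408.9 204.9] [ 627.2  -229.14   85.5 ] [ 632.29 -235.63   56.  ]
```

View pics/s2.png

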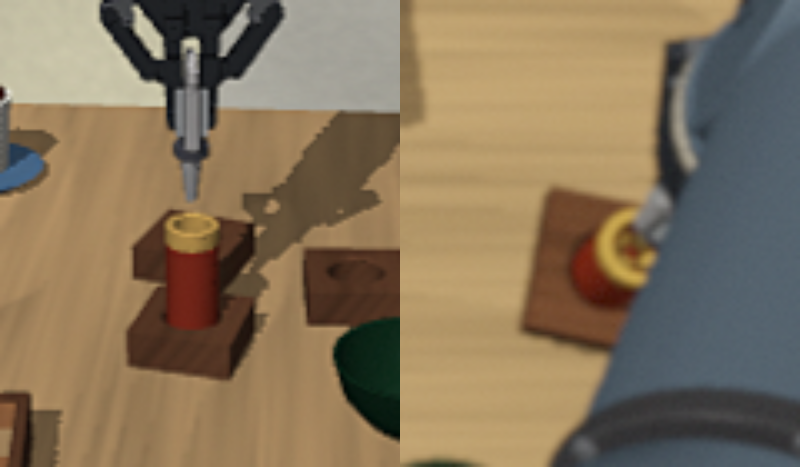

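The head hangs over the socket in line: tip at (190,198), ferrule mouth at (192,220) in the left crop. Inserting under force control.

```bash
cat > e.py <<'E'
from h import *
def F(n=6):
    a=[]
    for _ in range(n): a.append(observe()["force"]); hold(.02)
    return np.mean(a,0)
b=F(10); print("base",b)
z=175.
for z in(158,150,142): 
    movel([*SOCK,z],rate=60); f=F(3)-b; print(z,f)
    if np.linalg.norm(f)>6: raise SystemExit("early contact")
while z>118:
    f=F(3)-b
    if f[2]>2.5: break
    z-=.5; movel([*SOCK,z],rate=10)
st("contact %.2f"%z)
for i in range(60):
    f=F(6)-b; print(round(z,2),f,np.array(observe()["tcp_pos"])[2])
    if f[2]>=14.8 or z<116: break
    d=min(.3,max(.08,(15.5-f[2])/25*.6)); z-=d; movel([*SOCK,z],rate=5)
hold(.2); print("final",F(10)-b); st(); open("z","w").write(str(z))
E
python3 e.py
```

```text
base [ 0.15  0.02 -1.43]
158 [ 0.05 -0.46  0.9 ]
150 [ 0.1  -0.03  0.28]
142 [-0.31 -0.29 -0.33]
contact 127.00 t 19.47 tcp [ 631.35 -226.66  127.15] F [-1.05 -0.05  2.46] w 8.82
127.0 [-1.31 -0.14  3.62] 127.1605603118342
126.71 [-1.72  0.17  6.77] 127.00030855276492
126.51 [-2.1   0.07  7.27] 126.83150591630418
126.31 [-2.35  0.29  8.68] 126.80928585518966
126.14 [-2.68  0.65  8.99] 126.77949450895268
125.99 [-2.81  0.3   9.88] 126.70367264833624
125.85 [-2.97  0.05 11.14] 126.70364737630996
125.75 [-3.04  0.39 11.43] 126.68417508030639
125.65 [-3.37  0.37 12.11] 126.64550785490239
125.57 [-2.94  0.48 12.43] 126.61429993396955
125.49 [-3.22  0.39 12.98] 126.60863702021241
125.41 [-3.39  0.33 13.15] 126.56330110555588
125.33 [-3.51  0.55 14.22] 126.57633343861596
125.25 [-3.36  0.61 14.12] 126.57692785703969
125.17 [-3.97  0.74 14.58] 126.53346281272555
125.09 [-3.46  0.46 14.86] 126.53066119502631
final [-3.71  0.51 14.97]
 t 25.18 tcp [ 631.81 -226.97  126.51] F [-3.2   1.05 13.65] w 8.99
```

```bash
cat > f.py <<'E'
from h import *
def F(n=6):
    a=[]
    for _ in range(n): a.append(observe()["force"]); hold(.02)
    return np.mean(a,0)
b=np.array([.15,.02,-1.43]); z=float(open("z").read())
for d in(.12,.12):
    z-=d; movel([*SOCK,z],rate=5); f=F(6)-b; print("press",z,f)
    if f[2]>=16: break
zf=observe()["tcp_pos"][2]; open("z","w").write(str(zf)); print("seat tcp z",zf)
movel([*SOCK,136],rate=25); print("up10",F(6)-b)
movel([*SOCK,262],rate=90); print("up",F(8)-b); st()
p=grab_frame("side"); cv2.imwrite("pics/s3.png",cv2.resize(p["image"][40:200,240:400],(500,500)))
E
python3 f.py
```

```text
press 124.96927192503422 [-3.79  0.69 15.57]
press 124.84927192503422 [-3.81  0.52 16.26]
seat tcp z 126.45191090424079
up10 [-0.14 -0.13 -2.91]
up [-0.22 -0.18 -3.13]
 t 28.27 tcp [ 631.14 -226.51  261.48] F [-0.53 -0.42 -3.89] w 8.89
```

View pics/s3.png

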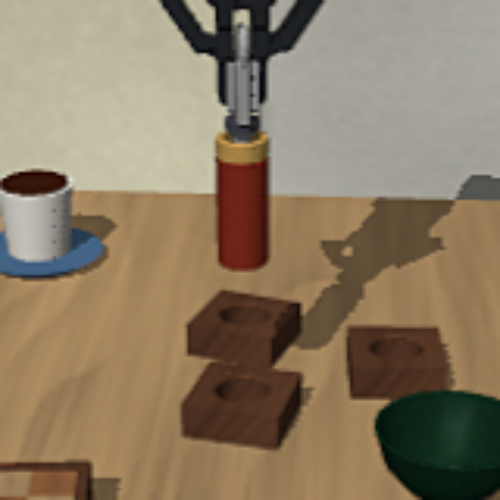

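The opener hangs together and straight, with its full 3.1 N of handle weight carried (handle at (243,200)). Moving to home.

```bash
cat > g.py <<'E'
from h import *
o=ori(YAW)
movep([*HOME,262],o); movel([*HOME,176],rate=100); hold(.2); st()
p=grab_frame("side"); q=grab_frame("top")
for n,f in(("side",p),("top",q)):
    m=silhouettes("handle_mid",f)
    for r in m[:2]:
        c,_,_=cloud(f,r["region"]); k=c[(c[:,2]>65)&(c[:,2]<160)&(np.hypot(*(c[:,:2]-HOME).T)<40)]; print(n,r["p"],r["uv"],len(k))
        if len(k)>20:
            from scipy.optimize import least_squares
            s=least_squares(lambda v:np.hypot(k[:,0]-v[0],k[:,1]-v[1])-20,[*HOME],loss="soft_l1"); print("axis",s.x)
cv2.imwrite("pics/s4.png",np.hstack([cv2.resize(p["image"][170:350,300:440],(400,514)),cv2.resize(q["image"][210:312,150:230],(400,514))]))
E
python3 g.py
```

```text
t 31.27 tcp [511.67 235.64 176.56] F [ 0.61 -0.14 -4.18] w 9.16
side 0.69 [373.2, 261.3] 1211
axis [511.06 234.27]
top 0.53 [182.1, 259.3] 317
axis [513.13 236.12]
```

View pics/s4.png

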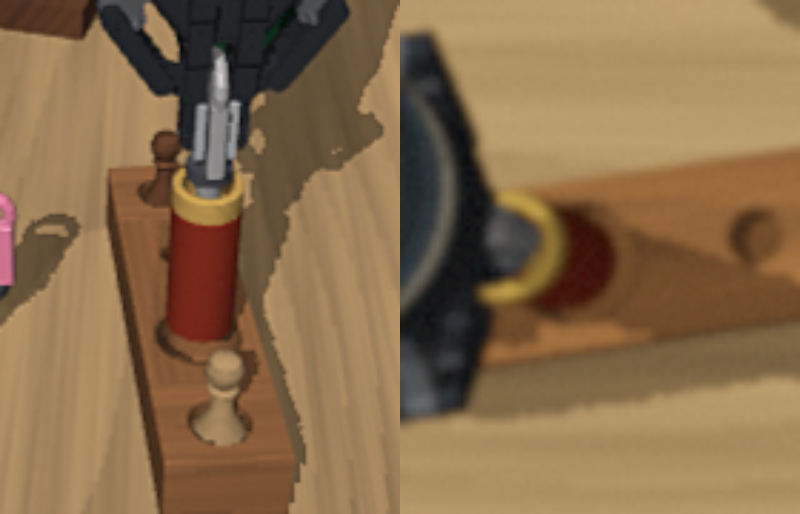

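The handle sits centred over the big hole (handle foot at (203,335), hole around it in the left crop). Lowering.

```bash
cat > i.py <<'E'
from h import *
def F(n=4):
    a=[]
    for _ in range(n): a.append(observe()["force"]); hold(.02)
    return np.mean(a,0)
b=F(8); z=176
for z in np.arange(172,128,-6):
    movel([*HOME,z],rate=60); f=F(2)-b
    if np.linalg.norm(f)>5: print("contact",z,f); raise SystemExit
z=129.
while z>124:
    movel([*HOME,z],rate=20); f=F(3)-b
    if f[2]>1.8: break
    z-=.5
print("floor",z,f); st()
let_go(); hold(.3)
movel([*HOME,z+110],rate=120); hold(.3); st()
p=grab_frame("side"); q=grab_frame("top")
cv2.imwrite("pics/s5.png",np.hstack([cv2.resize(p["image"][130:370,240:440],(400,480)),cv2.resize(q["image"][205:301,130:210],(400,480))]))
E
python3 i.py
```

```text
floor 126.0 [-1.89 -0.16  8.32]
 t 35.97 tcp [511.6  235.62 126.46] F [-1.58  0.65  4.9 ] w 8.77
 t 38.36 tcp [511.27 235.4  235.6 ] F [ 0.08  1.06 -0.07] w 85.28
```

View pics/s5.png

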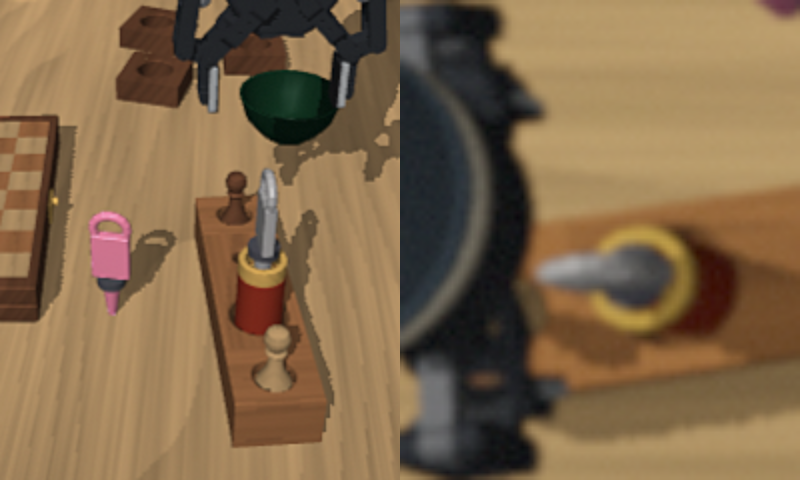

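The opener stands upright in the big hole at (262,290), with the head seated at (265,220). Pawns, bowl and board are in place, and the gripper is clear above.

```bash
python3 -c "
from h import *
st(); print(hand_in())"
```

```text
t 38.46 tcp [511.37 235.47 235.79] F [0.62 0.38 0.3 ] w 85.58
the job is handed in; nothing more can be done
None
```

The opener is back together and standing upright in the rack's big hole; I handed the job in at 38.5 s, inside the 58 s limit.

- **Pressing:** I took the steel head from the rack and pressed its shank into the handle's socket with up to about 16.3 N (the highest averaged reading), plus about 4 N sideways.
- **Lifting:** I lifted the opener by its head only. The force rose by about 3.1 N, the handle's full weight, so the joint held by friction.
- **Placing:** I lowered it into the big hole until it touched the floor. The final lowering step read about 8 N on contact, more than the light touch I aimed for but well under the limits.
- **Last picture:** It shows the opener together, with the gripper open and clear above it. The pawns, bowl, board and pink look-alike look undisturbed.

No check failed. The two cameras put the handle's axis about 2 mm apart, within the calibration and the hole's play.

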